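Index the pinion carrier and lock it

ROBOT

A 7-joint arm with a two-finger parallel gripper is mounted at the origin on a cart in front of the work surface, level with it; the furniture and walls round the work are solid. World frame = base frame: x ahead of the robot, y to its left, z up, the work surface at z = 0. Lengths are in mm, angles in rad, forces in N, time in s.
With the tool pointing down it reaches from about 425 to 950 mm from the base axis. Payload 4.7 kg.
Tool frame: the origin (TCP) lies midway between the tips of the shut fingers; the grasp point (between the pads) lies 19 mm behind it (r.grip_point_offset is the distance from the TCP to the grasp point, in mm); z points along the fingers, y is the line along which they close (so a half turn about z gives the same grasp; the last joint's range is limited). The gripper opens to 87 mm and grips with 3 to 60 N. Pads are 19 mm wide; open, the fingers measure 117 mm over their backs; the gripper's body (75 mm by 190 mm) begins 51 mm behind the grasp point.
Start: joints at [-1.323, 0.469, -0.049, 1.532, 0.024, 1.141, -0.082], TCP at [184.421, 649.337, 222.573] pointing down, gripper open.
Joint ranges: [-2.59, 2.59], [-0.33, 1.99], [-1.39, 1.29], [0.1, 2.45], [-1.04, 4.18], [0.21, 1.99], [-2.66, 2.66]. Speed limits (rad/s): [2.57, 2.57, 3.14, 3.14, 3.14, 3.14, 3.14].

INTERFACE

Orientations are given as a unit quaternion [x, y, z, w].
In Python, from workcell import r, imaging, job gives the robot as it stands. The module is installed in compiled form; this text tells all that it offers.
- The arm moves only by the tool drive_tool, never from a script. Its arguments are lists of equal length, an entry for each row: "turn": the turn, a rotation vector about the tool's x, y, z normalised to -1 to 1, where 1 is pi rad, a list of three; "delta_pos": the shift along the tool's x, y, z normalised to -1 to 1, where 1 is 0.25 m, a list of three; "jaw": the opening, from -1 (shut) to 1 (fully open). A call has 1 to 12 rows; each row is the pose to reach, as a shift and turn from the pose commanded when the call began, along the tool's axes at that moment, turning the shorter way round; what a row does not reach only later rows make up. A row lasts 1/12 s, in which the tool goes at most 41.7 mm and 7.16 degrees, less where a joint would pass 70% of its speed; a pose out of reach is approached as far as the arm can. A call with a number of a shift or a turn outside -1 to 1 is refused whole. A call with a gripper value outside its range is refused whole. The fingers move at their own pace and stop on an object; the grip force is fixed at half the most. Time passes only in rows, so rows that repeat a pose let the fingers close. It gives the time, the measured TCP pose, the force, the opening and the grip force at its end, in the units of the state.
- r.sense(): the state, without advancing time (a new reading comes with each control period).
- imaging.capture(name): name is "side" or "top" or "wrist"; returns a dict with "img" (400x640x3 uint8, red, green, blue), "K" (3x3 intrinsics, pixels), "cam_to_world" (4x4, takes a point from camera to world coordinates). Camera axes: x right, y up, looking along -z (the intrinsics and any distortion apply to the point x, -y, -z); pixel columns grow to the right and rows downward; lengths in mm; the calibration is good to about 2 mm. A picture is of the moment at which its call begins. There is no depth.
- job.close_job(): hands the job in; it is judged then, once.
Trained networks look in the newest picture that a camera, given by its name, has taken for a name from the list of things; names that differ only in an ending like _2 or _b are one class to them, and where a whole thing is asked for, a point or a joint stands for the part that bears it (a point fixed in the world has none). Each returns a list of dicts, best first, with "confidence" (0 to 1); they miss things now and then, are a little off and sometimes report something else, mostly with a low value. They report only what shows in the picture. A call takes as long as a camera call. They do not tell look-alikes from the thing itself.
- imaging.find_in(label, camera): "pixel" ([column, row] in pixels, amid what is visible of it).
- imaging.silhouettes(label, camera): "mask" (400x640 bool, what is visible of it) and "pixel" ([column, row] in pixels, amid what is visible of it).
- imaging.spot_point(label, camera): "pixel" ([column, row] in pixels: a listed point, or the origin of a listed thing).
The state is a dict: "t": time; "joint_pos": joint angles; "qd": joint speeds; "joint_efforts": joint torques, N m; "tool_pos": TCP position; "orientation": TCP orientation; "contact_force": force on the tool from outside, world axes, zero at the start; "moment": the same for the moment, N m; "grip_width": finger opening in mm; "grasp_force": force on a finger pad.
Only numpy, scipy, OpenCV 4.12 (cv2) and the standard library are available. Lean on these libraries where they do the work, as an engineer would, in place of code of your own. Each camera call takes 0.05 s, during which the arm holds its last target. There are 200 camera calls.

TASK

With a fingertip, push the pinion carrier along the fixture's rails by its upright push bar until you feel it drop fully into the locating notches, then push the knob of the lock lever round to its stop, so that the lever's arm lies over the carrier. Nothing is gripped or lifted: the pinion on the carrier is not touched and stays standing in its socket, and the loose pinion, the bearing and the hollow shafts nearby stay where they are.

Things in the scene. Friction and masses are not known exactly. Their poses are not given: they have to be found in the camera images.
- fixture: fixed grey fixture: base 150 x 400 x 10 mm (x, y, z), steel rails along y, tops 24 mm high, with 6 mm deep notches. Origin under the base's centre; y is the direction in which the carrier is pushed, z up. Guide walls along both sides, inner faces at x +-56.5 mm, 8 mm thick, 37 mm high. Between the rails (x -25 to 25 mm) only the 10 mm base. A 44 mm high stop wall closes the +y end.
- seat (a point): point where the carrier's origin lies once it has dropped into the notches: fixture x 0, y 60, z 18 mm. Axes as the fixture's. The lugs have 2.5 mm play each way in the notches.
- carrier: loose aluminium plate on the rails, 110 x 130 x 10 mm (x, y, z), about 0.5 kg, 1.5 mm play to each guide wall, axes along the fixture's, four lugs below. Origin at its centre at the lugs' feet: 24 mm above the bench while riding on the rails, 18 mm once dropped in, when it is stopped. Plate top 18 mm above the origin. Starts 90 to 180 mm short of the seat.
- push_bar (a point): middle of the outer (-y) face of the push bar on the carrier's trailing edge, 65 mm behind the carrier's origin: push here along +y. The bar is 110 mm wide, 12 mm thick; its face reaches from 17 mm below this point to 7 mm above it. This point is 49 mm above the bench while riding, 43 mm once dropped. Sliding takes 2 to 7 N.
- lock_lever (a joint): lever angle, rad, counter-clockwise from above. At 0 (open, starts 0 to 0.25) the locking arm points along the fixture's -y, the handle with the knob along -x, away from the rails. At 1.5 (stop) the arm lies over the carrier's edge, the handle points along -y. The arm clears a seated carrier by 2.5 mm; one not dropped in blocks it. Stays where left; 1 to 2 N at the knob turns it.
- lever_pivot (a point): upright pivot axis of the lock lever at the underside of its arms, 38.5 mm above the bench, at fixture x -85, y 80 mm. The arms are 8 mm thick; the locking arm reaches 51 mm from the axis.
- lever_knob (a point): top centre of the upright black knob on the lever's handle: a round post 18 mm across, its top 84.5 mm above the bench, 38 mm of it above the handle, 56 mm from the pivot axis. Push it counter-clockwise from above: first along the fixture's -y, in the end along +x.
- pinion: helical gear wheel 44 mm across and 43 mm high, standing on its hub in the carrier's ring socket (40 mm across, 12 mm high, its centre at carrier y +10 mm). Origin at the centre of its foot. It rides along loosely and is not to be touched.
- spare_pinion: loose pinion, same shape, 44 mm across, 43 mm high, standing on the bench in front of the fixture. Origin at its foot. To be left alone.
- bearing: ball bearing 52 mm across, 15 mm high, flat on the bench to the left of the fixture. Origin at the centre of its underside. To be left alone.
- shaft_left: hollow shaft 120 mm high with a 75 mm foot, standing on the bench to the left of the work. Origin at its foot. To be left alone.
- shaft_right: hollow shaft, same shape, standing on the bench to the right of the fixture. Origin at its foot. To be left alone.
Mind the look-alikes: they are no part of the job. Of the things shaped like the carrier, the aluminium one is meant.

How it is judged:
By the outcome, as a careful person would: the job done as asked, in the order asked, and still so for the second after the job is handed in, with the robot touching nothing.
It also fails if it takes over 51 s, if anything falls off the work surface, if the arm or the gripper's body presses on something with over 40 N, if the wrist force passes 120 N, or if a joint passes its speed limit or range.

## Working session

There is one attempt and no reset: what is moved stays moved. The work goes in short steps, Python scripts to look and compute and a tool call to move; the robot and the scene stay as the last step left them, time stands still between calls to the robot, and variables do not carry over. Pictures are saved under pics/ and viewed, at most 10 in all, crops included, and the job is handed in when it is done.

Besides the shell and the picture viewer there is one more tool, called after ">>>" by a JSON object that holds its "method" and its "body". drive_tool: Moves the arm, as the interface text tells. Its arguments: {"type":"object","properties":{"turn":{"type":"array","items":{"type":"array","items":{"type":"number","minimum":-1,"maximum":1}}},"delta_pos":{"type":"array","items":{"type":"array","items":{"type":"number","minimum":-1,"maximum":1}}},"jaw":{"type":"array","items":{"type":"number"}}},"required":["turn","delta_pos","jaw"]}

```bash
mkdir -p pics; cat > h.py <<'E'
import numpy as np,cv2
from workcell import r,imaging,job
def ray(c,px):
    K=np.array(c["K"]);T=np.array(c["cam_to_world"])
    d=np.linalg.inv(K)@[px[0],px[1],1]; d=T[:3,:3]@[d[0],-d[1],-d[2]]
    return T[:3,3],d/np.linalg.norm(d)
def onz(c,px,z):
    o,d=ray(c,px); return o+d*(z-o[2])/d[2]
def proj(c,p):
    K=np.array(c["K"]);T=np.array(c["cam_to_world"])
    q=T[:3,:3].T@(np.array(p)-T[:3,3]); q=K@[q[0],-q[1],-q[2]]; return q[:2]/q[2]
def save(c,n): cv2.imwrite("pics/"+n,c["img"][:,:,::-1])
E
python3 - <<'E'
from h import *
s=r.sense();print({k:np.round(s[k],3) for k in s})
Z=dict(carrier=24,push_bar=49,seat=18,lever_pivot=38.5,lever_knob=84.5,pinion=42,spare_pinion=0,fixture=0,bearing=0,shaft_left=0,shaft_right=0)
for n in ("top","side"):
    c=imaging.capture(n);save(c,n+"0.png")
    print(n,np.round(c["cam_to_world"],2).tolist(),np.round(c["K"],1).tolist())
    for l,z in Z.items():
        print(l,[(np.round(d["pixel"]).tolist(),round(d["confidence"],2),np.round(onz(c,d["pixel"],z)).tolist()) for d in imaging.spot_point(l,n)[:4]])
E
```

```text
{'t': np.float64(0.0), 'joint_pos': array([-1.323,  0.469, -0.049,  1.534,  0.024,  1.141, -0.082]), 'qd': array([ 0.   ,  0.   , -0.002, -0.001,  0.001,  0.002, -0.002]), 'joint_efforts': array([ 0.0000e+00, -5.0799e+01, -8.1000e-02, -2.3615e+01, -6.1000e-02,
        3.8000e-02,  0.0000e+00]), 'tool_pos': array([184.278, 648.728, 221.487]), 'orientation': array([ 0.138,  0.99 , -0.001, -0.   ]), 'contact_force': array([0.421, 0.195, 0.073]), 'moment': array([0.035, 0.02 , 0.013]), 'grasp_force': np.float64(0.0), 'grip_width': np.float64(87.191)}
top [[-0.02, 0.99, -0.16, 447.09], [-1.0, -0.03, -0.03, 22.08], [-0.03, 0.16, 0.99, 1096.48], [0.0, 0.0, 0.0, 1.0]] [[363.7, 0.0, 315.8], [0.0, 363.7, 197.0], [0.0, 0.0, 1.0]]
carrier [([336.0, 137.0], 0.83, [803.0, -12.0, 24.0]), ([407.0, 138.0], 0.83, [793.0, -229.0, 24.0]), ([355.0, 216.0], 0.69, [561.0, -61.0, 24.0]), ([378.0, 214.0], 0.65, [565.0, -130.0, 24.0])]
push_bar [([380.0, 214.0], 0.77, [560.0, -131.0, 49.0]), ([326.0, 156.0], 0.74, [739.0, 18.0, 49.0]), ([251.0, 130.0], 0.68, [825.0, 242.0, 49.0]), ([402.0, 158.0], 0.61, [725.
[... 1151 characters left out ...]
.0])]
push_bar [([283.0, 177.0], 0.95, [727.0, -164.0, 49.0]), ([335.0, 181.0], 0.94, [568.0, -136.0, 49.0]), ([220.0, 277.0], 0.8, [831.0, 303.0, 49.0]), ([270.0, 218.0], 0.61, [744.0, 66.0, 49.0])]
seat [([338.0, 229.0], 0.91, [566.0, 75.0, 18.0])]
lever_pivot [([369.0, 226.0], 0.65, [487.0, 98.0, 38.0])]
lever_knob [([393.0, 206.0], 0.63, [425.0, 76.0, 84.0])]
pinion [([338.0, 196.0], 0.57, [561.0, -55.0, 42.0])]
spare_pinion [([396.0, 202.0], 0.46, [389.0, -89.0, 0.0])]
fixture [([336.0, 220.0], 0.78, [570.0, 7.0, 0.0])]
bearing [([355.0, 330.0], 0.75, [542.0, 417.0, 0.0])]
shaft_left [([404.0, 326.0], 0.76, [442.0, 406.0, 0.0])]
shaft_right [([365.0, 171.0], 0.95, [464.0, -291.0, 0.0])]
```

```bash
python3 - <<'E'
import cv2
a=cv2.imread("pics/top0.png")[90:310,180:470]; b=cv2.imread("pics/side0.png")[120:360,200:440]
cv2.imwrite("pics/v1.png",cv2.resize(a,None,fx=2.7,fy=2.7,interpolation=3)); cv2.imwrite("pics/v2.png",cv2.resize(b,None,fx=2.5,fy=2.5,interpolation=3))
E
```

```text
(no output)
```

View pics/v1.png

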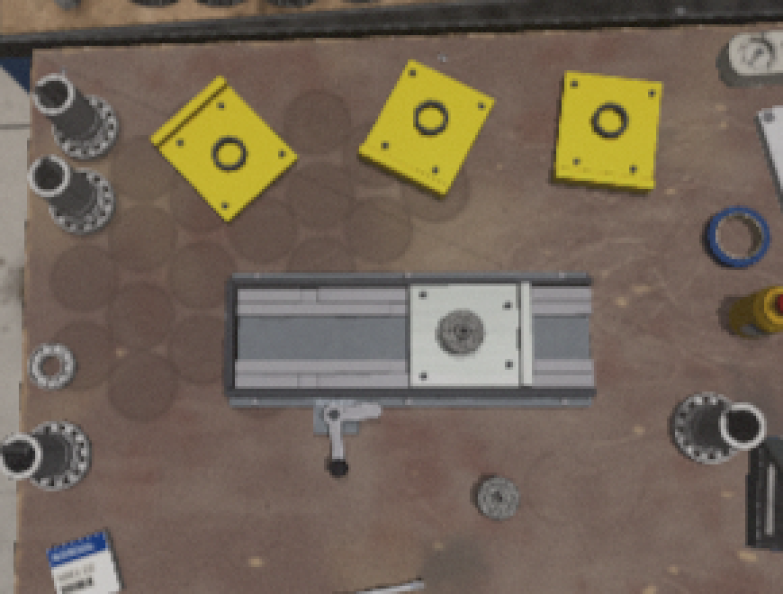

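View pics/v2.png

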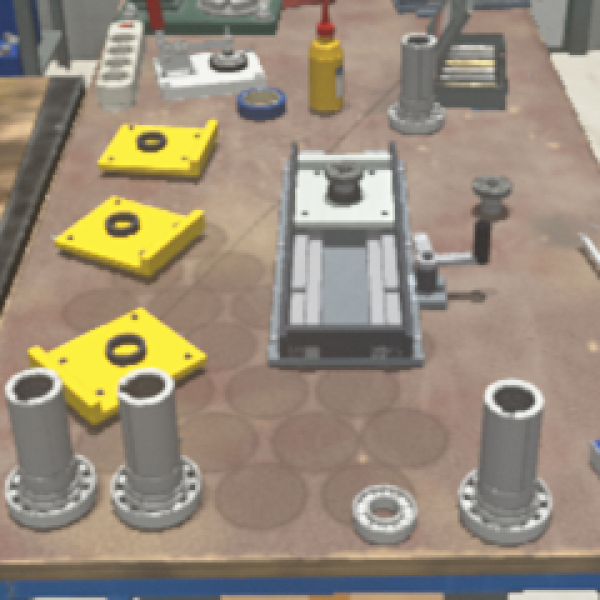

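Aluminium carrier with pinion in the rails is at top px (355,214). The look-alikes are yellow plates at (336,137), (407,138) and (265,147), which are wrong. The lever sits at (304,243) and its knob at (306,261). Next I'll find the fixture's yaw from its edges.

```bash
python3 - <<'E'
from h import *
c=imaging.capture("top"); g=cv2.cvtColor(c["img"],cv2.COLOR_RGB2GRAY)
L=cv2.createLineSegmentDetector().detect(g)[0][:,0]
for a in L:
    if 255<a[[0,2]].min() and a[[0,2]].max()<410 and 185<a[[1,3]].min() and a[[1,3]].max()<250 and np.hypot(a[2]-a[0],a[3]-a[1])>22:
        p,q=onz(c,a[:2],37),onz(c,a[2:],37); d=(q-p)*np.sign(q[1]-p[1])
        print(np.round(a),np.round(p[:2]),np.round(q[:2]),"yaw",round(float(np.arctan2(-d[0],d[1])),3))
for n in ("top","side"):
  c=imaging.capture(n)
  for l in ("fixture",):
    m=imaging.silhouettes(l,n)[0]["mask"].astype(np.uint8)
    print(n,cv2.minAreaRect(cv2.findNonZero(m)))
E
```

```text
[373. 232. 401. 233.] [ 509. -111.] [ 507. -190.] yaw -0.037
[371. 195. 333. 195.] [ 619. -109.] [622.   1.] yaw -0.019
[332. 197. 332. 231.] [617.   5.] [517.   8.] yaw 1.547
[268. 233. 372. 232.] [515. 194.] [ 509. -108.] yaw -0.019
[329. 196. 269. 197.] [618.  12.] [622. 190.] yaw -0.023
[373. 197. 374. 229.] [ 613. -115.] [ 518. -113.] yaw 1.548
[399. 237. 263. 237.] [ 494. -186.] [504. 208.] yaw -0.023
[377. 229. 376. 199.] [ 518. -122.] [ 606. -125.] yaw 1.535
[269. 206. 328. 206.] [596. 190.] [591.  16.] yaw -0.024
[264. 193. 397. 192.] [634. 205.] [ 626. -186.] yaw -0.021
[266. 240. 293. 240.] [496. 201.] [494. 121.] yaw -0.016
[328. 223. 269. 223.] [541.  18.] [545. 190.] yaw -0.02
[301. 200. 328. 200.] [609.  97.] [607.  16.] yaw -0.022
[265. 222. 262. 194.] [548. 201.] [630. 210.] yaw -1.46
[269. 227. 326. 226.] [533. 190.] [531.  25.] yaw -0.011
[327. 228. 298. 229.] [525.  22.] [524. 106.] yaw 0.008
[322. 203. 297. 203.] [601.  35.] [603. 108.] yaw -0.027
[309. 191. 286. 191.] [637.  71.] [639. 141.] yaw -0.029
[293. 202. 271. 203.] [603. 119.] [605. 186.] yaw -0.019
top ((330.9436950683594, 227.79046630859375), (75.53223419189453, 138.04893493652344), 88.99491119384766)
side ((351.0, 221.5), (87.0, 88.0), 90.0)
```

>>> {"method": "drive_tool", "body": {"turn": [[0,0,0],[0,0,0],[0,0,0.05],[0,0,0.1],[0,0,0.15],[0,0,0.2],[0,0,0.25],[0,0,0.3],[0,0,0.35],[0,0,0.41],[0,0,0.41],[0,0,0.41]], "delta_pos": [[-0.15,0,0],[-0.3,-0.05,0],[-0.45,-0.15,0],[-0.6,-0.3,0],[-0.7,-0.43,0],[-0.8,-0.57,0],[-0.88,-0.7,0],[-0.93,-0.85,0],[-0.95,-0.95,0],[-1,-1,0],[-1,-1,0],[-1,-1,0]], "jaw": [-1,-1,-1,-1,-1,-1,-1,-1,-1,-1,-1,-1]}}

```text
t: 2.45
tool_pos: [357.3, 339.1, 223.1]
orientation: [0.695, 0.719, 0.001, -0.0]
contact_force: [0.0, 1.4, -0.2]
grip_width: 15.3
grasp_force: 0.0
```

>>> {"method": "drive_tool", "body": {"turn": [[0,0,0],[0,0,0],[0,0,0],[0,0,0.018],[0,0,0.018],[0,0,0.018],[0,0,0.018],[0,0,0.018],[0,0,0.018]], "delta_pos": [[-0.1,0.1,0],[-0.2,0.2,0],[-0.32,0.32,0],[-0.45,0.43,0],[-0.58,0.53,0],[-0.72,0.62,0],[-0.86,0.7,0],[-1,0.75,0],[-1,0.75,0]], "jaw": [-1,-1,-1,-1,-1,-1,-1,-1,-1]}}

```text
t: 3.2
tool_pos: [557.8, 89.3, 223.2]
orientation: [0.716, 0.698, -0.001, 0.003]
contact_force: [0.0, -0.6, -0.6]
grip_width: 0.9
grasp_force: 0.0
```

>>> {"method": "drive_tool", "body": {"turn": [[0,0,0],[0,0,0],[0,0,0],[0,0,0],[0,0,0],[0,0,0],[0,0,0],[0,0,0],[0,0,0],[0,0,0]], "delta_pos": [[-0.13,0,0],[-0.27,0,0],[-0.41,0,0],[-0.55,0,0],[-0.7,0,0],[-0.85,0,0.05],[-0.98,0,0.1],[-1,0,0.2],[-1,0,0.3],[-1,0,0.3]], "jaw": [-1,-1,-1,-1,-1,-1,-1,-1,-1,-1]}}

```text
t: 4.03
tool_pos: [548.4, -150.5, 143.4]
orientation: [0.712, 0.702, -0.003, -0.004]
contact_force: [-0.8, 0.8, -0.9]
grip_width: -0.0
grasp_force: 0.0
```

```bash
python3 - <<'E'
from h import *
s=r.sense();print(s["t"],s["tool_pos"],s["orientation"],s["joint_pos"],s["contact_force"],s["grip_width"])
for n in ("wrist","top"):
    c=imaging.capture(n);save(c,n+"1.png")
    print([(np.round(d["pixel"]).tolist(),round(d["confidence"],2),np.round(onz(c,d["pixel"],49)).tolist()) for d in imaging.spot_point("push_bar",n)[:4]])
    if n=="wrist":
        m=[proj(c,s["tool_pos"]).round().tolist()]; print(m)
E
```

```text
4.0333 [ 548.43993668 -150.54690091  143.39275522] [ 0.71211812  0.70204632 -0.00250713 -0.00352839] [-0.19775545  0.41372563  0.50984897  1.89102441 -0.25026526  0.90878921
  0.41876681] [-0.78700562  0.79949328 -0.89555519] -0.04094654499356952
[([335.0, 164.0], 0.77, [566.0, -121.0, 49.0]), ([499.0, 248.0], 0.74, [716.0, -200.0, 49.0])]
[[313.0, 241.0]]
[([328.0, 158.0], 0.88, [732.0, 12.0, 49.0]), ([251.0, 132.0], 0.77, [821.0, 243.0, 49.0]), ([376.0, 213.0], 0.74, [565.0, -120.0, 49.0]), ([406.0, 161.0], 0.7, [716.0, -215.0, 49.0])]
```

View pics/wrist1.png

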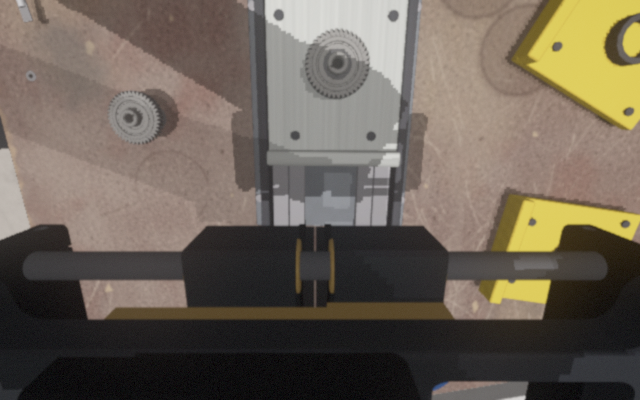

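The wrist view shows the aluminium carrier's bar at px (335,158), ahead of the fingers. The push-bar point is (566,-121). Top and wrist agree. Descending behind it.

>>> {"method": "drive_tool", "body": {"turn": [[0,0,0],[0,0,0],[0,0,0],[0,0,0],[0,0,0],[0,0,0]], "delta_pos": [[0,0.03,0.08],[0,0.05,0.16],[0,0.05,0.24],[0,0.05,0.32],[0,0.05,0.38],[0,0.05,0.38]], "jaw": [-1,-1,-1,-1,-1,-1]}}

```text
t: 4.73
tool_pos: [563.6, -149.8, 51.3]
orientation: [0.711, 0.703, -0.001, -0.001]
contact_force: [0.2, -0.2, 0.7]
grip_width: 0.5
grasp_force: 0.0
```

>>> {"method": "drive_tool", "body": {"turn": [[0,0,0],[0,0,0]], "delta_pos": [[0,0,0],[0,0,0]], "jaw": [-1,-1]}}

```text
t: 4.9
tool_pos: [565.8, -151.2, 54.4]
orientation: [0.711, 0.703, 0.001, 0.001]
contact_force: [-1.0, 0.6, 0.3]
grip_width: 0.5
grasp_force: 0.0
```

>>> {"method": "drive_tool", "body": {"turn": [[0,0,0],[0,0,0],[0,0,0],[0,0,0],[0,0,0],[0,0,0],[0,0,0],[0,0,0]], "delta_pos": [[0,0,0.03],[0,0,0.06],[0.02,0,0.06],[0.04,0,0.06],[0.06,0,0.06],[0.08,0,0.06],[0.1,0,0.06],[0.12,0,0.06]], "jaw": [-1,-1,-1,-1,-1,-1,-1,-1]}}

```text
t: 5.57
tool_pos: [564.7, -121.8, 37.7]
orientation: [0.712, 0.702, -0.0, 0.001]
contact_force: [0.7, -3.9, -0.3]
grip_width: 0.3
grasp_force: 1.8
```

>>> {"method": "drive_tool", "body": {"turn": [[0,0,0],[0,0,0],[0,0,0],[0,0,0],[0,0,0],[0,0,0],[0,0,0],[0,0,0],[0,0,0],[0,0,0]], "delta_pos": [[0.02,0,0],[0.04,0,0],[0.06,0,0],[0.08,0,0],[0.1,0,0],[0.12,0,0],[0.14,0,0],[0.16,0,0],[0.18,0,0],[0.2,0,0]], "jaw": [-1,-1,-1,-1,-1,-1,-1,-1,-1,-1]}}

```text
t: 6.4
tool_pos: [565.4, -70.8, 37.6]
orientation: [0.712, 0.703, 0.0, 0.0]
contact_force: [0.3, -4.3, 0.7]
grip_width: 0.2
grasp_force: 2.4
```

```bash
python3 - <<'E'
from h import *
for n in ("wrist","top"):
    c=imaging.capture(n);save(c,n+"2.png")
    for l,z in (("push_bar",49),("seat",18)): print(l,[(np.round(d["pixel"]).tolist(),round(d["confidence"],2),np.round(onz(c,d["pixel"],z)).tolist()) for d in imaging.spot_point(l,n)[:4]])
E
```

```text
push_bar [([312.0, 230.0], 0.7, [565.0, -60.0, 49.0])]
seat []
push_bar [([358.0, 215.0], 0.8, [559.0, -68.0, 49.0]), ([329.0, 156.0], 0.67, [739.0, 11.0, 49.0]), ([251.0, 130.0], 0.61, [827.0, 244.0, 49.0]), ([405.0, 157.0], 0.56, [727.0, -215.0, 49.0])]
seat [([308.0, 218.0], 0.92, [559.0, 77.0, 18.0])]
```

>>> {"method": "drive_tool", "body": {"turn": [[0,0,0],[0,0,0],[0,0,0],[0,0,0],[0,0,0],[0,0,0],[0,0,0],[0,0,0],[0,0,0],[0,0,0],[0,0,0],[0,0,0]], "delta_pos": [[0.02,0,0],[0.04,0,0],[0.06,0,0],[0.08,0,0],[0.1,0,0],[0.12,0,0],[0.14,0,0],[0.16,0,0],[0.175,0,0],[0.19,0,0],[0.2,0,0],[0.21,0,0]], "jaw": [-1,-1,-1,-1,-1,-1,-1,-1,-1,-1,-1,-1]}}

```text
t: 7.7
tool_pos: [565.8, -18.3, 37.5]
orientation: [0.711, 0.703, -0.0, -0.0]
contact_force: [-0.0, -2.7, -1.9]
grip_width: 0.5
grasp_force: 1.6
```

>>> {"method": "drive_tool", "body": {"turn": [[0,0,0],[0,0,0],[0,0,0],[0,0,0]], "delta_pos": [[0.007,0,0],[0.014,0,0],[0.021,0,0],[0.028,0,0]], "jaw": [-1,-1,-1,-1]}}

```text
t: 8.03
tool_pos: [566.0, -11.6, 37.5]
orientation: [0.712, 0.703, -0.0, -0.0]
contact_force: [0.7, -3.3, -1.4]
grip_width: 0.2
grasp_force: 1.5
```

>>> {"method": "drive_tool", "body": {"turn": [[0,0,0],[0,0,0],[0,0,0]], "delta_pos": [[0.006,0,0],[0.012,0,0],[0.018,0,0]], "jaw": [-1,-1,-1]}}

```text
t: 8.28
tool_pos: [566.2, -7.0, 37.6]
orientation: [0.711, 0.703, 0.0, 0.0]
contact_force: [-0.1, -4.0, -1.8]
grip_width: 0.6
grasp_force: 1.8
```

>>> {"method": "drive_tool", "body": {"turn": [[0,0,0],[0,0,0],[0,0,0]], "delta_pos": [[0.005,0,0],[0.01,0,0],[0.015,0,0]], "jaw": [-1,-1,-1]}}

```text
t: 8.53
tool_pos: [566.2, -4.4, 37.6]
orientation: [0.712, 0.703, -0.0, 0.001]
contact_force: [-0.4, -7.9, -1.3]
grip_width: 0.3
grasp_force: 3.6
```

>>> {"method": "drive_tool", "body": {"turn": [[0,0,0],[0,0,0],[0,0,0]], "delta_pos": [[0.005,0,0],[0.01,0,0],[0.015,0,0]], "jaw": [-1,-1,-1]}}

```text
t: 8.78
tool_pos: [565.9, -4.1, 37.7]
orientation: [0.712, 0.702, -0.002, 0.002]
contact_force: [-1.1, -12.8, -0.8]
grip_width: 0.5
grasp_force: 6.7
```

The carrier has stopped and the force is rising to 12.8 N. I'll back off a little and look to see if it has fully dropped.

>>> {"method": "drive_tool", "body": {"turn": [[0,0,0],[0,0,0],[0,0,0],[0,0,0],[0,0,0],[0,0,0],[0,0,0]], "delta_pos": [[-0.04,0,0],[-0.1,0,0],[-0.16,0,-0.06],[-0.2,0,-0.15],[-0.24,0,-0.25],[-0.24,0,-0.25],[-0.24,0,-0.25]], "jaw": [-1,-1,-1,-1,-1,-1,-1]}}

```text
t: 9.37
tool_pos: [566.6, -59.0, 101.5]
orientation: [0.712, 0.703, 0.002, 0.0]
contact_force: [1.1, -0.2, 0.2]
grip_width: 0.3
grasp_force: 0.0
```

```bash
python3 - <<'E'
from h import *
C={}
for n in ("wrist","top","side"):
    c=imaging.capture(n);save(c,n+"3.png");C[n]=c
    for l,z in (("push_bar",43),("seat",18),("carrier",18),("lever_pivot",38.5),("lever_knob",84.5)): print(n,l,[(np.round(d["pixel"]).tolist(),round(d["confidence"],2),np.round(onz(c,d["pixel"],z)).tolist()) for d in imaging.spot_point(l,n)[:5]])
w=C["wrist"]["img"]; s=C["side"]["img"][160:260,280:430]
s=cv2.resize(s,None,fx=4,fy=4,interpolation=3); cv2.imwrite("pics/v3.png",s[:,:,::-1])
E
```

```text
wrist push_bar [([555.0, 110.0], 0.86, [738.0, 12.0, 43.0]), ([313.0, 121.0], 0.84, [568.0, 7.0, 43.0])]
wrist seat []
wrist carrier [([310.0, 29.0], 0.74, [567.0, 72.0, 18.0]), ([595.0, 148.0], 0.62, [795.0, -17.0, 18.0]), ([314.0, 122.0], 0.19, [568.0, 5.0, 18.0])]
wrist lever_pivot []
wrist lever_knob []
top push_bar [([407.0, 160.0], 0.91, [721.0, -220.0, 43.0]), ([251.0, 131.0], 0.8, [825.0, 244.0, 43.0]), ([325.0, 154.0], 0.72, [747.0, 22.0, 43.0]), ([331.0, 213.0], 0.64, [567.0, 9.0, 43.0])]
top seat []
top carrier [([312.0, 217.0], 0.96, [560.0, 64.0, 18.0]), ([263.0, 147.0], 0.82, [781.0, 213.0, 18.0]), ([338.0, 138.0], 0.72, [803.0, -19.0, 18.0]), ([405.0, 141.0], 0.58, [786.0, -225.0, 18.0])]
top lever_pivot [([305.0, 244.0], 0.71, [482.0, 86.0, 38.0])]
top lever_knob [([307.0, 264.0], 0.64, [425.0, 80.0, 84.0])]
side push_bar [([336.0, 207.0], 0.91, [570.0, 7.0, 43.0]), ([283.0, 177.0], 0.9, [728.0, -174.0, 43.0]), ([270.0, 215.0], 0.77, [748.0, 42.0, 43.0]), ([221.0, 274.0], 0.77, [832.0, 286.0, 43.0]), ([365.0, 171.0], 0.38, [473.0, -208.0, 43.0])]
side seat []
side carrier [([251.0, 214.0], 0.98, [806.0, -2.0, 18.0]), ([266.0, 183.0], 0.94, [784.0, -185.0, 18.0]), ([338.0, 230.0], 0.7, [567.0, 80.0, 18.0]), ([402.0, 327.0], 0.61, [449.0, 428.0, 18.0]), ([244.0, 269.0], 0.59, [790.0, 239.0, 18.0])]
side lever_pivot [([371.0, 229.0], 0.77, [483.0, 110.0, 38.0])]
side lever_knob [([395.0, 205.0], 0.73, [420.0, 72.0, 84.0]), ([355.0, 329.0], 0.72, [549.0, 495.0, 84.0])]
```

View pics/v3.png

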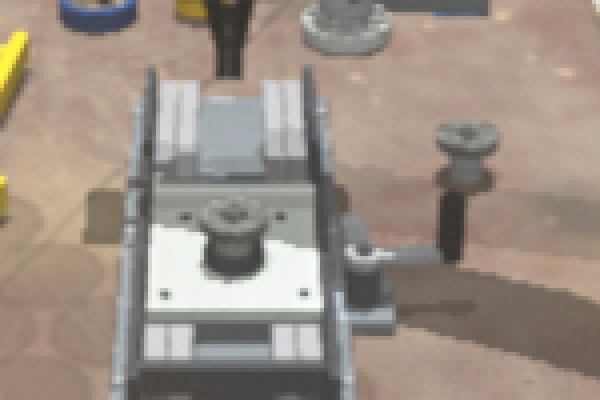

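View pics/wrist3.png

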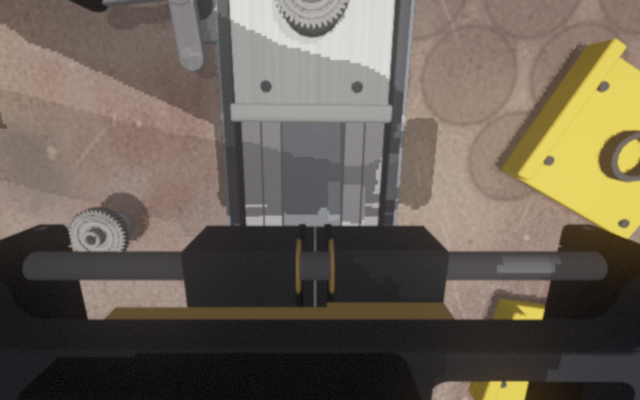

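```bash
python3 - <<'E'
from h import *
c=imaging.capture("wrist"); g=cv2.cvtColor(c["img"],cv2.COLOR_RGB2GRAY).astype(int)
print(np.round(c["cam_to_world"],3).tolist())
print(g[98:126,300].tolist())
for row in (108,111,114):
    print(row,g[row,222:238].tolist(),g[row,384:400].tolist())
    for z in (50,56): print(z,[round(float(np.linalg.norm(onz(c,(a,row),z)-onz(c,(b,row),z))),1) for a,b in ((231,392),(231.5,391.5))])
E
```

```text
[[1.0, 0.012, 0.002, 567.334], [-0.012, 0.967, 0.256, 9.934], [0.001, -0.256, 0.967, 263.369], [0.0, 0.0, 0.0, 1.0]]
[161, 158, 157, 150, 139, 139, 149, 159, 162, 163, 163, 163, 163, 161, 162, 162, 162, 160, 156, 154, 148, 133, 121, 108, 107, 110, 110, 110]
108 [102, 100, 89, 76, 72, 74, 74, 74, 74, 95, 134, 154, 159, 160, 161, 161] [163, 163, 162, 162, 162, 163, 163, 162, 162, 155, 140, 103, 78, 78, 77, 76]
50 [108.1, 107.4]
56 [105.0, 104.4]
111 [105, 111, 104, 81, 73, 71, 73, 72, 75, 97, 136, 152, 158, 160, 159, 159] [162, 161, 162, 161, 162, 161, 163, 161, 159, 151, 124, 92, 79, 77, 78, 76]
50 [108.3, 107.7]
56 [105.3, 104.6]
114 [123, 124, 118, 91, 77, 73, 73, 74, 73, 92, 131, 148, 158, 158, 158, 160] [162, 161, 162, 162, 163, 161, 162, 161, 159, 146, 112, 83, 77, 76, 75, 77]
50 [108.6, 107.9]
56 [105.5, 104.9]
```

Bar top width back-projects to 109.5 mm at z=50 (106 at 56) and y matches, so the carrier has dropped in. The lever's at about 0.24 rad. Next is the +y side of the knob, near (428,77).

>>> {"method": "drive_tool", "body": {"turn": [[0,0,0],[0,0,0],[0,0,0],[0,0,0],[0,0,0],[0,0,0],[0,0,0],[0,0,0],[0,0,0],[0,0,0],[0,0,0]], "delta_pos": [[0,0,-0.06],[0,0,-0.12],[0.1,-0.08,-0.12],[0.2,-0.16,-0.12],[0.3,-0.25,-0.12],[0.4,-0.34,-0.12],[0.5,-0.42,-0.12],[0.6,-0.5,-0.12],[0.69,-0.565,-0.12],[0.69,-0.565,-0.12],[0.69,-0.565,-0.12]], "jaw": [-1,-1,-1,-1,-1,-1,-1,-1,-1,-1,-1]}}

```text
t: 11.23
tool_pos: [425.8, 115.9, 130.2]
orientation: [0.71, 0.704, 0.0, -0.0]
contact_force: [0.1, -0.1, -0.8]
grip_width: 0.4
grasp_force: 0.0
```

```bash
python3 - <<'E'
from h import *
print(r.sense()["tool_pos"],r.sense()["joint_pos"])
for n in ("wrist","side"):
    c=imaging.capture(n);save(c,n+"4.png")
    for l,z in (("lever_pivot",38.5),("lever_knob",84.5)): print(n,l,[(np.round(d["pixel"]).tolist(),round(d["confidence"],2),np.round(onz(c,d["pixel"],z)).tolist()) for d in imaging.spot_point(l,n)[:3]])
E
```

```text
[425.77533708 115.86956632 130.19601778] [-0.78268838  0.21673489  0.4854319   2.1857115  -0.14576209  0.76847587
 -0.21078839]
wrist lever_pivot [([379.0, 224.0], 0.8, [484.0, 92.0, 38.0])]
wrist lever_knob []
side lever_pivot [([371.0, 224.0], 0.6, [482.0, 86.0, 38.0]), ([335.0, 230.0], 0.24, [575.0, 114.0, 38.0])]
side lever_knob [([395.0, 207.0], 0.71, [420.0, 78.0, 84.0])]
```

View pics/side4.png

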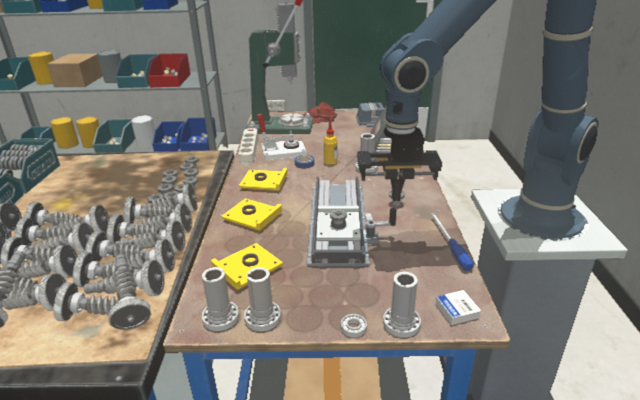

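>>> {"method": "drive_tool", "body": {"turn": [[0,0,0],[0,0,0],[0,0,0],[0,0,0],[0,0,0],[0,0,0]], "delta_pos": [[0,0,0.07],[0,0,0.14],[0,0,0.21],[0,0,0.27],[0,0,0.27],[0,0,0.27]], "jaw": [-1,-1,-1,-1,-1,-1]}}

```text
t: 12.03
tool_pos: [426.3, 113.8, 62.2]
orientation: [0.712, 0.702, -0.001, -0.0]
contact_force: [0.3, -0.2, 0.9]
grip_width: 0.1
grasp_force: 0.0
```

>>> {"method": "drive_tool", "body": {"turn": [[0,0,0],[0,0,0],[0,0,0],[0,0,0],[0,0,0],[0,0,0]], "delta_pos": [[-0.025,0,0],[-0.05,0,0],[-0.075,-0.005,0],[-0.1,-0.01,0],[-0.12,-0.01,0],[-0.14,-0.01,0]], "jaw": [-1,-1,-1,-1,-1,-1]}}

```text
t: 12.53
tool_pos: [423.3, 79.3, 62.9]
orientation: [0.712, 0.703, 0.0, -0.0]
contact_force: [0.4, 2.6, 1.9]
grip_width: 0.4
grasp_force: 0.8
```

>>> {"method": "drive_tool", "body": {"turn": [[0,0,0],[0,0,0],[0,0,0],[0,0,0],[0,0,0],[0,0,0],[0,0,0],[0,0,0],[0,0,0]], "delta_pos": [[-0.016,0.004,0],[-0.032,0.009,0],[-0.048,0.014,0],[-0.065,0.022,0],[-0.082,0.031,0],[-0.098,0.041,0],[-0.112,0.053,0],[-0.125,0.067,0],[-0.138,0.081,0]], "jaw": [-1,-1,-1,-1,-1,-1,-1,-1,-1]}}

```text
t: 13.28
tool_pos: [443.5, 44.6, 62.4]
orientation: [0.712, 0.703, -0.0, -0.0]
contact_force: [-0.6, 0.7, 0.3]
grip_width: 0.3
grasp_force: 0.6
```

```bash
python3 - <<'E'
from h import *
for n in ("side","top","wrist"):
    c=imaging.capture(n);save(c,n+"5.png")
    for l,z in (("lever_pivot",38.5),("lever_knob",84.5)): print(n,l,[(np.round(d["pixel"]).tolist(),round(d["confidence"],2),np.round(onz(c,d["pixel"],z)).tolist()) for d in imaging.spot_point(l,n)[:3]])
E
```

```text
side lever_pivot [([372.0, 224.0], 0.84, [479.0, 89.0, 38.0])]
side lever_knob [([379.0, 198.0], 0.56, [456.0, 31.0, 84.0])]
top lever_pivot [([304.0, 244.0], 0.89, [480.0, 88.0, 38.0])]
top lever_knob []
wrist lever_pivot [([378.0, 153.0], 0.97, [484.0, 92.0, 38.0])]
wrist lever_knob []
```

>>> {"method": "drive_tool", "body": {"turn": [[0,0,0],[0,0,0],[0,0,0],[0,0,0]], "delta_pos": [[-0.009,0.013,0],[-0.017,0.026,0],[-0.024,0.038,0],[-0.029,0.05,0]], "jaw": [-1,-1,-1,-1]}}

```text
t: 14.07
tool_pos: [455.8, 37.4, 62.5]
orientation: [0.712, 0.703, -0.0, -0.0]
contact_force: [-0.9, 1.3, 0.9]
grip_width: 0.7
grasp_force: 0.6
```

>>> {"method": "drive_tool", "body": {"turn": [[0,0,0],[0,0,0],[0,0,0]], "delta_pos": [[0,0.007,0],[0,0.014,0],[0,0.02,0]], "jaw": [-1,-1,-1]}}

```text
t: 14.32
tool_pos: [460.0, 36.9, 62.3]
orientation: [0.712, 0.702, -0.001, -0.001]
contact_force: [-3.9, -1.6, 2.4]
grip_width: 0.4
grasp_force: 2.3
```

>>> {"method": "drive_tool", "body": {"turn": [[0,0,0],[0,0,0],[0,0,0]], "delta_pos": [[0,0.007,0],[0,0.014,0],[0,0.014,0]], "jaw": [-1,-1,-1]}}

```text
t: 14.57
tool_pos: [460.1, 36.9, 61.9]
orientation: [0.712, 0.703, -0.003, -0.003]
contact_force: [-9.5, -1.5, 7.3]
grip_width: 0.2
grasp_force: 5.0
```

>>> {"method": "drive_tool", "body": {"turn": [[0,0,0],[0,0,0],[0,0,0]], "delta_pos": [[0,0.007,0],[0,0.014,0],[0,0.014,0]], "jaw": [-1,-1,-1]}}

```text
t: 14.82
tool_pos: [460.1, 36.9, 61.4]
orientation: [0.712, 0.703, -0.006, -0.006]
contact_force: [-16.0, -1.1, 13.4]
grip_width: 0.3
grasp_force: 8.6
```

The knob is firmly at its stop (16 N, no motion). Retreating and checking.

>>> {"method": "drive_tool", "body": {"turn": [[0,0,0],[0,0,0],[0,0,0],[0,0,0],[0,0,0],[0,0,0],[0,0,0],[0,0,0],[0,0,0],[0,0,0]], "delta_pos": [[0,-0.03,0],[0,-0.06,0],[0,-0.1,0],[0,-0.1,-0.1],[0,-0.1,-0.2],[0,-0.1,-0.3],[-0.15,-0.1,-0.4],[-0.3,-0.1,-0.4],[-0.4,-0.1,-0.4],[-0.4,-0.1,-0.4]], "jaw": [-1,-1,-1,-1,-1,-1,-1,-1,-1,-1]}}

```text
t: 15.65
tool_pos: [441.6, -67.5, 163.7]
orientation: [0.714, 0.7, 0.001, 0.002]
contact_force: [-0.1, -0.7, 0.1]
grip_width: 0.1
grasp_force: 0.0
```

```bash
python3 - <<'E'
from h import *
for n in ("side","top"):
    c=imaging.capture(n);save(c,n+"6.png")
    for l,z in (("lever_pivot",38.5),("lever_knob",84.5),("push_bar",43),("spare_pinion",0)): print(n,l,[(np.round(d["pixel"]).tolist(),round(d["confidence"],2),np.round(onz(c,d["pixel"],z)).tolist()) for d in imaging.spot_point(l,n)[:4]])
a=cv2.imread("pics/side6.png")[160:270,290:440]; b=cv2.imread("pics/top6.png")[170:280,250:400]
cv2.imwrite("pics/v6.png",cv2.resize(cv2.hconcat([a,b]),(780,286),interpolation=3))
E
```

```text
side lever_pivot [([375.0, 228.0], 0.72, [473.0, 104.0, 38.0]), ([401.0, 325.0], 0.22, [456.0, 442.0, 38.0])]
side lever_knob [([372.0, 197.0], 0.59, [475.0, 25.0, 84.0])]
side push_bar [([272.0, 216.0], 0.94, [740.0, 46.0, 43.0]), ([340.0, 206.0], 0.8, [558.0, 1.0, 43.0]), ([221.0, 276.0], 0.79, [832.0, 291.0, 43.0]), ([281.0, 176.0], 0.61, [734.0, -182.0, 43.0])]
side spare_pinion []
top lever_pivot [([304.0, 242.0], 0.82, [487.0, 90.0, 38.0])]
top lever_knob [([326.0, 243.0], 0.49, [480.0, 27.0, 84.0]), ([306.0, 214.0], 0.23, [562.0, 79.0, 84.0])]
top push_bar [([329.0, 157.0], 0.95, [736.0, 10.0, 43.0]), ([404.0, 158.0], 0.89, [726.0, -211.0, 43.0]), ([332.0, 215.0], 0.73, [563.0, 7.0, 43.0]), ([252.0, 132.0], 0.72, [822.0, 241.0, 43.0])]
top spare_pinion []
```

View pics/v6.png

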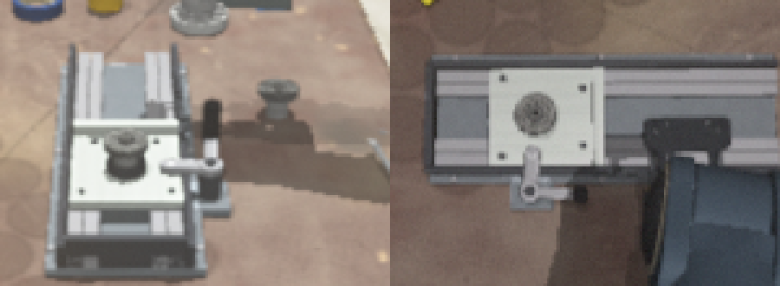

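The locking arm lies over the carrier, and the handle points along -y with the knob at top px (326,243). The pinion is still standing in its socket, and the spare pinion is where it was. The robot is clear, so I'm handing in.

```bash
python3 -c "
from h import *
print(job.close_job())"
```

```text
the job is handed in; nothing more can be done
None
```

The job is handed in: the carrier has dropped into its notches, the lock lever is at its stop with its arm over the carrier, and the pinion is still standing in its socket. It took about 16 s of the 51 s allowed, and the verdict was not shown.

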